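# Put the grinding balls away

## Task

Pick up the metal dipper by its handle, carry it over without losing any, and pour all six porcelain balls out of it into the taller of the two dark bowls. Stand the empty dipper upright on the bench, then put the round wooden lid on that bowl so that it sits properly on the rim. Leave both bowls where they stand; no ball may be left outside.

Things in the scene. Friction and masses are not known exactly. Their poses are not given: they have to be found in the camera images.
- dipper: loose flared metal cup with a wooden handle, 0.15 kg empty (+-30 %), 60 mm high, base 56 mm, mouth 128 mm across outside, wall 3 mm, leaning 31 degrees outwards. Origin at the centre of its underside, z up. Handle along its +x, starting roughly to the robot's right (-y): a level blade 12 mm wide (y), 22 mm high (z 34 to 56), x 58 to 152 mm. Balls all roll out once it is tipped 70 degrees
- dipper_grip (a point): middle of the handle, at (105, 0, 45) mm in the dipper's frame. Fingers close along the dipper's y; squeeze 40 N or more or the loaded cup sags. Tipping the cup handle-up turns the tool as far: a grasp leaning 20 to 25 degrees away from the cup ends 45 to 50 degrees over the other way. A shelf hangs high over the bench behind and a dial scale stands there: keep the wrist clear
- dipper_lip (a point): point on the outer edge of the dipper's rim across from the handle, at (-64, 0, 60) mm in the dipper's frame: the balls run out here when the handle is raised
- ball_0: smooth white porcelain grinding ball, 28 mm diameter, 28 g, rolls freely; origin at its centre; starts inside the dipper
- ball_1: smooth white porcelain grinding ball, 28 mm diameter, 28 g, rolls freely; origin at its centre; starts inside the dipper
- ball_2: smooth white porcelain grinding ball, 28 mm diameter, 28 g, rolls freely; origin at its centre; starts inside the dipper
- ball_3: smooth white porcelain grinding ball, 28 mm diameter, 28 g, rolls freely; origin at its centre; starts inside the dipper
- ball_4: smooth white porcelain grinding ball, 28 mm diameter, 28 g, rolls freely; origin at its centre; starts inside the dipper
- ball_5: smooth white porcelain grinding ball, 28 mm diameter, 28 g, rolls freely; origin at its centre; starts inside the dipper
- tall_bowl: taller, wider dark tea bowl, loose, 0.4 kg: 135 mm across, 94 mm high (rim uneven, 90 to 94 mm). Hollow: about 110 mm across inside at the mouth, 95 mm half-way down, floor at about 12 mm. Origin at the centre of its underside, z up. It gets the balls and the lid
- low_bowl: the lower dark tea bowl, loose bystander: 118 mm across, 77 mm high. Origin at the centre of its underside. It stays empty and in place
- lid: loose wooden lid, about 0.16 kg: disc 138 mm across, 10 mm thick, boss below (94 mm across, 10 mm deep, loose in the tall bowl's mouth), knob on top (30 mm across, 40 mm high). Origin at the centre of the boss's underside, z up; starts on the bench on its boss. Seated, it is about 82 mm above the bowl's origin. Lid and bowls stand in a row along y in any order, close together
- lid_knob (a point): on the axis of the lid's knob at the height to grip, 46 mm above the lid's origin; close the fingers along the world's x to keep the gripper clear of the bowls beside it
Mind the look-alikes: they are no part of the job. There is more than one size of the lid; the one meant has the size given above.

How it is judged:
By the outcome, as a careful person would: the job done as asked, in the order asked, and still so for the second after the job is handed in, with the robot touching nothing.
It also fails if it takes over 67 s, if anything falls off the work surface, if the arm or the gripper's body presses on something with over 40 N, if the wrist force passes 120 N, or if a joint passes its speed limit or range.

## Robot

A 6-joint arm with a two-finger parallel gripper is mounted at the origin on the work surface; the furniture and walls round the work are solid. World frame = base frame: x ahead of the robot, y to its left, z up, the work surface at z = 0. Lengths are in m, angles in rad, forces in N, time in s.
With the tool pointing down it reaches from about 0.35 to 0.925 m from the base axis. Payload 6.4 kg.
Tool frame: the origin (TCP) lies at the very end of the fingers, on their centre line; the grasp point (between the pads) lies 19 mm behind it; z points along the fingers, y is the line along which they close (so a half turn about z gives the same grasp; the last joint's range is limited). The gripper opens to 94 mm and grips with 3 to 60 N. Pads are 16 mm wide; open, the fingers measure 119 mm over their backs; the gripper's body (75 mm by 177 mm) begins 78 mm behind the grasp point.
Start: joints at [-1.34, 0.245, 1.558, -0, 1.339, -0.174], TCP at [0.256, -0.597, 0.205] pointing down, gripper open.
Joint ranges: [-3.13, 3.13], [-1.02, 2.26], [0.13, 2.54], [-0.95, 4.09], [0.21, 2.88], [-2.74, 2.74]. Speed limits (rad/s): [2.57, 2.57, 3.14, 3.14, 3.14, 3.14].

## Interface

Orientations are given as [roll, pitch, yaw] about the fixed x, y, z axes, in that order (R = Rz(yaw) Ry(pitch) Rx(roll)).
In Python, from station import move_ptp, servo_line, goto_joints, set_gripper, hold, ik, observe, snapshot, PlanningError, finish_job gives the robot as it stands. The module is installed in compiled form; this text tells all that it offers. Calls block until the motion is done:
- move_ptp(position, orientation): joint-space move of the TCP to a pose.
- servo_line(position, rotation=None, rate=0.15): straight line of the TCP; rotation=None keeps the orientation; rate is the mean speed in m/s.
- goto_joints(angles): joint-space move.
- set_gripper(opening, f_grip=None): finger opening in m; f_grip is the grip in N (None keeps the last); returns when the fingers have stopped.
- hold(seconds).
- ik(position, orientation): joint angles nearest the present ones, or None.
- observe(): the state.
- snapshot(name): name is "side" or "top"; returns a dict with "pixels" (420x560x3 uint8, red, green, blue), "fovy" (degrees; the focal length in pixels is half the picture's height over the tangent of half this angle, whatever the lens; pixels are square), "cx", "cy" (the principal point, pixels), "extrinsics" (4x4, takes a point from camera to world coordinates). Camera axes: x right, y up, looking along -z (the intrinsics and any distortion apply to the point x, -y, -z); pixel columns grow to the right and rows downward; lengths in m; the calibration is good to about 2 mm. A picture is of the moment at which its call begins. There is no depth.
A pose or a line that the arm cannot do raises PlanningError and nothing moves.
- finish_job(): hands the job in; it is judged then, once.
The state is a dict: "t": time; "q": joint angles; "qvel": joint speeds; "tau": joint torques, N m; "position": TCP position; "eef_rot": TCP orientation; "ft_force": force on the tool from outside, world axes, zero at the start; "ft_torque": the same for the moment, N m; "gripper_width": finger opening in m; "grip_force": force on a finger pad.
Only numpy, scipy, OpenCV 4.12 (cv2) and the standard library are available. Lean on these libraries where they do the work, as an engineer would, in place of code of your own. Each camera call takes 0.05 s, during which the arm holds its last target. There are 200 camera calls.

## Working session

There is one attempt and no reset: what is moved stays moved. The work goes in short steps, each a Python script; the robot and the scene stay as the last script left them, time stands still between calls to the robot, and variables do not carry over. Pictures are saved under pics/ and viewed, at most 11 in all, crops included, and the job is handed in when it is done.

```bash
mkdir -p pics; ls
python3 - <<'E'
from station import *
import cv2,numpy as np
for n in("side","top"):
    s=snapshot(n); cv2.imwrite(f"pics/{n}0.png",s["pixels"][:,:,::-1]); print(n,{k:np.round(v,4).tolist() if k!="pixels" else 0 for k,v in s.items() })
print(observe())
E
```

```text
pics
side {'pixels': 0, 'fovy': 57.947, 'cx': 285.2588, 'cy': 209.4375, 'extrinsics': [[-0.6498, 0.366, -0.6662, -0.3566], [-0.7598, -0.3372, 0.5558, 0.6406], [-0.0212, 0.8674, 0.4972, 0.6839], [0.0, 0.0, 0.0, 1.0]]}
top {'pixels': 0, 'fovy': 52.5048, 'cx': 271.2863, 'cy': 215.0931, 'extrinsics': [[0.0077, 0.9974, -0.0717, 0.3971], [-0.9999, 0.0081, 0.0059, -0.0642], [0.0065, 0.0717, 0.9974, 1.1547], [0.0, 0.0, 0.0, 1.0]]}
{'t': 0.1, 'q': array([-1.34012996e+00,  2.45744371e-01,  1.55887312e+00, -1.81308747e-05,
        1.33866308e+00, -1.74086314e-01]), 'qvel': array([-0.00022392, -0.00143292, -0.0026203 ,  0.00099352,  0.0016673 ,
       -0.00034334]), 'tau': array([ 1.88275035e-04, -4.16912806e+01, -3.15527093e+01,  6.86462992e-02,
        3.09395115e-02, -6.37339099e-05]), 'position': array([ 0.25585123, -0.59695568,  0.20446566]), 'eef_rot': array([-3.13992719e+00, -2.74991353e-04,  4.04756641e-01]), 'ft_force': array([ 1.27660296, -0.53334489,  0.29431876]), 'ft_torque': array([ 0.0599675 , -0.04031113,  0.00343216]), 'grip_force': 0.0, 'gripper_width': 0.09392668751487548}
```

View pics/side0.png

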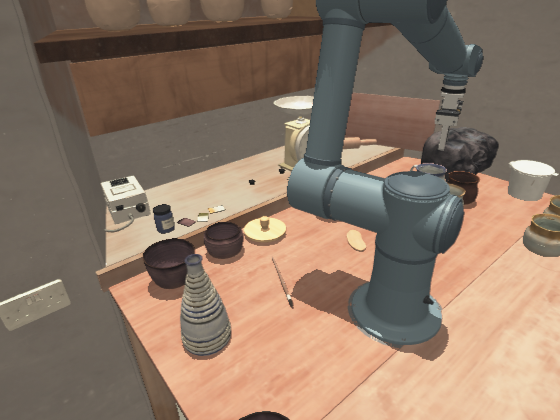

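View pics/top0.png

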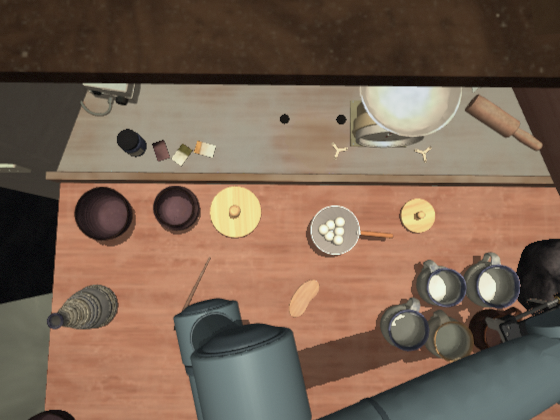

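Top view: tall bowl at (104,213), low bowl (176,209), the right lid (235,212), dipper (335,231) with its handle to (391,235), and a small decoy lid (418,215). In the side view the tall bowl is at (170,262), the low bowl at (224,240) and the lid at (264,230); the dipper is hidden.

```bash
cat > h.py <<'E'
from station import *
import cv2,numpy as np
from scipy.spatial.transform import Rotation as R
def ray(s,u,v):
    f=210/np.tan(np.radians(s["fovy"]/2)); E=s["extrinsics"]
    return E[:3,3], E[:3,:3]@np.array([(u-s["cx"])/f,-(v-s["cy"])/f,-1.])
def onz(s,u,v,z):
    o,d=ray(s,u,v); return o+d*(z-o[2])/d[2]
def proj(s,p):
    f=210/np.tan(np.radians(s["fovy"]/2)); E=s["extrinsics"]
    c=E[:3,:3].T@(np.array(p)-E[:3,3]); return np.array([s["cx"]-f*c[0]/c[2],s["cy"]+f*c[1]/c[2]])
def blob(m,roi):
    x0,y0,x1,y1=roi; k=np.zeros(m.shape,np.uint8); k[y0:y1,x0:x1]=m[y0:y1,x0:x1]
    k=cv2.morphologyEx(k,cv2.MORPH_OPEN,np.ones((3,3)))
    c=max(cv2.findContours(k,cv2.RETR_EXTERNAL,cv2.CHAIN_APPROX_NONE)[0],key=cv2.contourArea)
    return cv2.convexHull(c)
def plane_circle(s,c,z):
    P=np.array([onz(s,u,v,z)[:2] for u,v in c.reshape(-1,2)],np.float32)
    (x,y),(a,b),_=cv2.fitEllipse(P); return np.round([x,y,a,b],4)
E
python3 - <<'E'
from h import *
s=snapshot("top"); im=s["pixels"]; hsv=cv2.cvtColor(im,cv2.COLOR_RGB2HSV); H,S,V=[hsv[...,i] for i in range(3)]
dark=(V<75).astype(np.uint8)*255; yel=((H>15)&(H<35)&(S>70)&(V>130)).astype(np.uint8)*255
grey=(S<75).astype(np.uint8)*255
for n,m,roi,z in(("tall",dark,(70,183,140,250),.092),("low",dark,(148,183,206,240),.077),("lid",yel,(205,183,268,245),.02),("dip",grey,(300,190,365,265),.06)):
    c=blob(m,roi); print(n,cv2.boundingRect(c),plane_circle(s,c,z))
for u,v in((340,231),(370,234),(391,235),(378,234)): print(hsv[v,u],onz(s,u,v,.056))
print("handle bench px",hsv[255,400])
for v in (80,85,172,184): print(v,onz(s,335,v,0),onz(s,335,v,.6))
cv2.imwrite("pics/z.png",cv2.resize(im[175:275,60:440][:,:,::-1],None,fx=2.1,fy=2.1,interpolation=cv2.INTER_CUBIC))
t=snapshot("side")
h=((H<14)&(S>150)&(V>100)).astype(np.uint8); print([ (v,S[v,360:395:4].tolist(),V[v,360:395:4].tolist()) for v in range(226,246,2)])
cv2.imwrite("pics/zh.png",cv2.resize(im[190:270,290:400][:,:,::-1],None,fx=7,fy=7,interpolation=cv2.INTER_CUBIC))
E
```

```text
tall (75, 187, 58, 54) [0.4739 0.3494 0.132  0.1441]
low (154, 186, 46, 45) [0.4908 0.1709 0.1108 0.1174]
lid (210, 186, 51, 52) [0.4878 0.0262 0.1366 0.1375]
dip (310, 205, 50, 50) [ 0.44   -0.2338  0.1279  0.1289]
[ 90   4 246] [ 0.43637483 -0.24854638  0.056     ]
[ 12 152 212] [ 0.42924066 -0.32608084  0.056     ]
[ 12 151 220] [ 0.42708629 -0.38038602  0.056     ]
[ 12 147 222] [ 0.42940351 -0.34677671  0.056     ]
handle bench px [ 10 115 197]
80 [ 0.85881725 -0.24563522  0.        ] [ 0.61891131 -0.15137531  0.6       ]
85 [ 0.84454061 -0.24559176  0.        ] [ 0.61205282 -0.15135443  0.6       ]
172 [ 0.60001637 -0.24484727  0.        ] [ 0.49458351 -0.15099679  0.6       ]
184 [ 0.56685596 -0.24474631  0.        ] [ 0.47865327 -0.15094828  0.6       ]
[(226, [117, 117, 121, 120, 121, 119, 121, 122, 120], [192, 194, 192, 191, 191, 190, 191, 190, 194]), (228, [114, 117, 118, 117, 117, 115, 116, 116, 116], [201, 200, 198, 196, 199, 199, 198, 197, 198]), (230, [74, 123, 118, 116, 116, 116, 117, 116, 116], [194, 182, 182, 195, 196, 197, 196, 192, 192]), (232, [75, 149, 149, 151, 145, 131, 121, 116, 115], [215, 218, 207, 198, 171, 179, 184, 181, 195]), (234, [36, 150, 149, 151, 149, 148, 149, 150, 141], [184, 187, 210, 214, 221, 222, 218, 208, 192]), (236, [116, 122, 120, 136, 144, 148, 151, 151, 147], [99, 92, 87, 101, 143, 153, 179, 204, 194]), (238, [121, 118, 116, 117, 115, 117, 115, 123, 119], [135, 97, 99, 100, 100, 100, 100, 176, 163]), (240, [119, 121, 120, 119, 120, 120, 113, 115, 114], [189, 188, 145, 144, 145, 136, 111, 188, 188]), (242, [117, 119, 119, 119, 117, 120, 118, 114, 115], [194, 195, 193, 190, 191, 193, 194, 194, 193]), (244, [123, 121, 120, 121, 118, 119, 117, 115, 114], [184, 185, 185, 183, 186, 187, 191, 190, 190])]
```

View pics/zh.png

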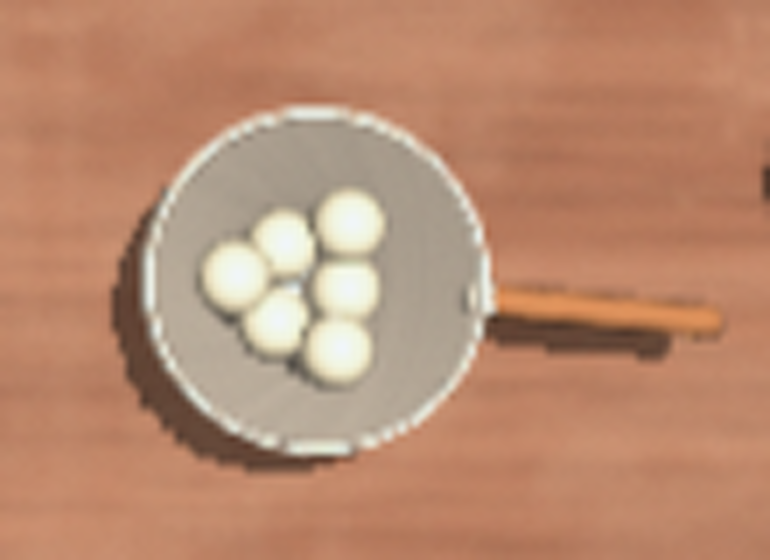

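Dipper crop: rim circle centred near (335,230), handle centre line from (361.4,232.9) to (392.9,235.7), six balls in the cup. Now the bowls, whose dark masks may include shadow.

Run:
```python
from h import *
im=cv2.imread("pics/top0.png")
cv2.imwrite("pics/zb.png",cv2.resize(im[175:255,65:275],None,fx=3.7,fy=3.7,interpolation=cv2.INTER_CUBIC))
s=snapshot("top")
for p in((361.4,232.9),(392.9,235.7)): print(onz(s,*p,.056))
t=snapshot("side")
cv2.imwrite("pics/zs.png",cv2.resize(t["pixels"][170:300,90:300][:,:,::-1],None,fx=3.7,fy=3.7,interpolation=cv2.INTER_CUBIC))
```

```text
[ 0.43190539 -0.3038597   0.056     ]
[ 0.425318 -0.38528   0.056   ]
```

View pics/zb.png

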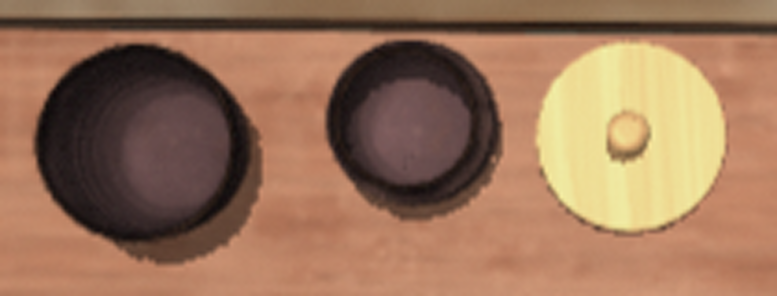

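View pics/zs.png

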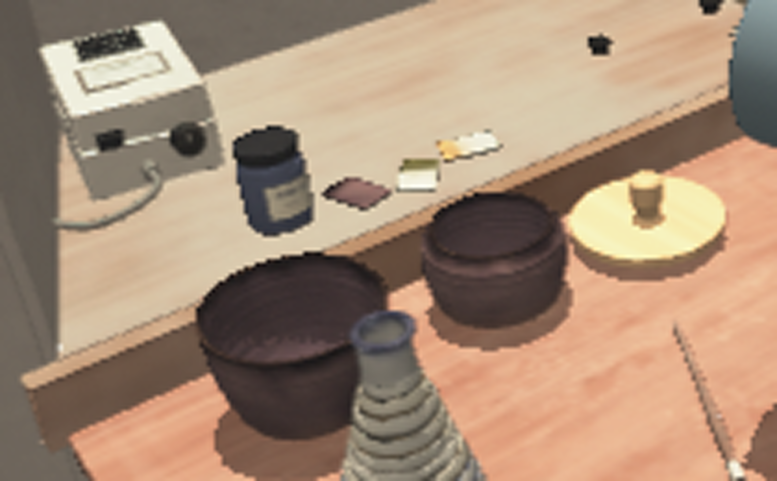

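The tall rim spans x 36–238, y 44–240 in the crop (full image centre (102.0,213.4)); the extra dark area on the right is outer wall and shadow. Side crop: rim centre about (293,308), i.e. (169.2,253.2). Next: cross-check the bowl, locate the shelf and socket wall, and sweep ik over pouring yaws.

```bash
cat >> h.py <<'E'
# dipper pose (origin, yaw, tip angle th about lip side, lean a) -> TCP pose
def tool(o,yaw,th,a,flip=0):
    D=R.from_euler('z',yaw)*R.from_euler('y',-th)     # dipper frame
    z=np.array([-np.sin(a),0,-np.cos(a)]); y=np.array([0,1.,0])*(-1 if flip else 1); x=np.cross(y,z)
    T=D*R.from_matrix(np.c_[x,y,z])
    p=np.array(o)+D.apply([.105,0,.045])+T.apply([0,0,.019])
    return p,T.as_euler('xyz')
def from_lip(lip,yaw,th):
    D=R.from_euler('z',yaw)*R.from_euler('y',-th); return np.array(lip)-D.apply([-.064,0,.06])
DIP=np.array([.440,-.234,0]); YAW=np.radians(-95.5)
E
python3 - <<'E'
from h import *
s=snapshot("top");t=snapshot("side")
def tri(a,b):
    o1,d1=ray(s,*a);o2,d2=ray(t,*b);k=np.linalg.lstsq(np.c_[d1,-d2],o2-o1,rcond=None)[0]
    return np.round(np.r_[(o1+k[0]*d1+o2+k[1]*d2)/2,np.linalg.norm(o1+k[0]*d1-o2-k[1]*d2)],3)
print("tall",tri((102,213.4),(169.2,253.2)),onz(s,102,213.4,.092),onz(t,169.2,253.2,.092))
print("socket",tri((15,167),(35,305)))
# shelf lower front edge: plane through top-cam edge row ~(100,80),(400,82)
o,d1=ray(s,100,82);_,d2=ray(s,450,79);n=np.cross(d1,d2)
for p in((100,58),(200,48),(100,35)):
    o2,d=ray(t,*p);print("shelf",p,np.round(o2+d*(n@(o-o2))/(n@d),3))
B=np.array([.476,.352,0])
for flip in(0,1):
  print(flip,"grasp",[np.round(q,2) if q is not None else None for q in [ik(*tool(DIP+[0,0,h],YAW,0,np.radians(22),flip)) for h in(0,.15)]])
  for yd in(-130,-110,-95,-80,-60,-45,-30,0):
    y=np.radians(yd);e=np.array([np.cos(y),np.sin(y),0]);r=[]
    for th in(0,40,76):
        q=ik(*tool(from_lip(B+e*.02+[0,0,.19-.075*th/76],y,np.radians(th)),y,np.radians(th),np.radians(22),flip)); r.append(None if q is None else np.round(q,2).tolist())
    print(yd,r)
E
```

```text
tall [0.474 0.354 0.087 0.001] [0.47431925 0.35213883 0.092     ] [0.46789526 0.35558799 0.092     ]
socket [ 0.616  0.656 -0.011  0.037]
shelf (100, 58) [0.624 0.363 0.562]
shelf (200, 48) [0.631 0.102 0.558]
shelf (100, 35) [0.605 0.357 0.611]
0 grasp [array([-0.99,  0.39,  1.77,  0.25,  1.29, -1.  ]), array([-0.99,  0.19,  1.71,  0.24,  1.54, -0.94])]
-130 [[0.07, -0.59, 2.41, 0.31, 1.07, 0.65], [0.38, -0.08, 1.89, -0.15, 1.62, 1.09], [0.52, 0.46, 1.39, -0.34, 2.18, 1.16]]
-110 [[-0.08, -0.35, 2.26, 0.41, 1.16, 0.12], [0.34, -0.05, 1.86, -0.24, 1.54, 0.72], [0.58, 0.43, 1.43, -0.57, 2.04, 0.88]]
-95 [[-0.1, -0.15, 2.1, 0.41, 1.23, -0.16], [0.32, -0.01, 1.82, -0.29, 1.47, 0.46], [0.62, 0.38, 1.49, -0.71, 1.9, 0.7]]
-80 [[-0.08, 0.04, 1.92, 0.38, 1.31, -0.38], [0.31, 0.03, 1.78, -0.32, 1.39, 0.2], [0.65, 0.33, 1.56, -0.82, 1.74, 0.54]]
-60 [[-0.01, 0.26, 1.67, 0.33, 1.42, -0.62], [0.31, 0.09, 1.71, -0.32, 1.28, -0.13], [0.67, 0.24, 1.68, -0.93, 1.49, 0.36]]
-45 [[0.05, 0.41, 1.48, 0.28, 1.52, -0.79], [0.32, 0.14, 1.66, -0.3, 1.21, -0.38], None]
-30 [[0.13, 0.54, 1.3, 0.23, 1.61, -0.
[... 195 characters left out ...]
, array([-0.99,  0.19,  1.71,  0.24,  1.54,  2.2 ])]
-130 [[0.07, -0.59, 2.41, 0.31, 1.07, -2.49], [0.38, -0.08, 1.89, -0.15, 1.62, -2.05], [0.52, 0.46, 1.39, -0.34, 2.18, -1.98]]
-110 [None, [0.34, -0.05, 1.86, -0.24, 1.54, -2.42], [0.58, 0.43, 1.43, -0.57, 2.04, -2.27]]
-95 [None, [0.32, -0.01, 1.82, -0.29, 1.47, -2.69], [0.62, 0.38, 1.49, -0.71, 1.9, -2.44]]
-80 [None, None, [0.65, 0.33, 1.56, -0.82, 1.74, -2.6]]
-60 [[-0.01, 0.26, 1.67, 0.33, 1.42, 2.52], None, None]
-45 [[0.05, 0.41, 1.48, 0.28, 1.52, 2.36], None, None]
-30 [[0.13, 0.54, 1.3, 0.23, 1.61, 2.2], [0.34, 0.18, 1.61, -0.26, 1.15, 2.52], None]
0 [[0.3, 0.74, 1.0, 0.11, 1.76, 1.87], [0.39, 0.25, 1.53, -0.14, 1.07, 2.01], None]
```

Run:
```python
from h import *
a=np.radians(22)
p,e=tool(DIP,YAW,0,a); z=R.from_euler('xyz',e).apply([0,0,1])
set_gripper(.06)
move_ptp(p-.12*z,e); servo_line(p,rate=.1)
o=observe(); print(o["t"],o["position"]-p,o["ft_force"])
set_gripper(0,f_grip=55); hold(.3)
o=observe(); print(o["t"],o["gripper_width"],o["grip_force"],o["ft_force"])
servo_line(p+[0,0,.16],rate=.1); hold(.3)
o=observe(); print(o["t"],o["gripper_width"],o["grip_force"],o["ft_force"],o["ft_torque"])
s=snapshot("top");t=snapshot("side")
A=s["pixels"][150:300,260:420];B=t["pixels"][100:250,280:440]
cv2.imwrite("pics/lift.png",cv2.resize(np.hstack([A,B])[:,:,::-1],None,fx=2.5,fy=2.5))
```

```text
3.5417 [ 0.00035778 -0.00073208  0.00067937] [0.50458656 0.39306218 0.26128164]
4.6417 0.01156032238520956 54.9972528219223 [ 2.09376009 -0.09456655 -0.69431708]
6.6917 0.012047026613129118 54.99657690525055 [-0.16473044  0.25858054 -3.821318  ] [-0.70712517 -0.02938509 -0.00113444]
```

View pics/lift.png

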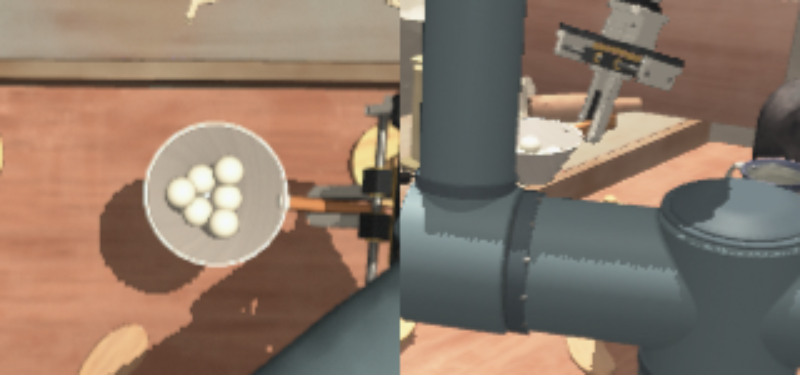

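The dipper is held level with all six balls inside (cup at top-view pixel about (346,228)). Carry it and tip to 45°, then check the lip.

```bash
cat >> h.py <<'E'
A0=np.radians(22); BOWL=np.array([.473,.352,0]); PY=np.radians(-85)
def pour(th,z,off=.02):
    e=np.array([np.cos(PY),np.sin(PY),0]); t=np.radians(th)
    return tool(from_lip(BOWL+e*off+[0,0,z],PY,t),PY,t,A0)
E
python3 - <<'E'
from h import *
servo_line(*pour(0,.22),rate=.14)
o=observe(); print(o["t"])
for th,z in((15,.20),(30,.17),(45,.14)): servo_line(*pour(th,z),rate=.06)
hold(.2)
o=observe(); print(o["t"],o["gripper_width"],o["ft_force"],o["position"]-pour(45,.14)[0])
s=snapshot("top");t=snapshot("side")
e=np.array([np.cos(PY),np.sin(PY),0]);print(proj(s,BOWL+e*.02+[0,0,.14]),proj(t,BOWL+e*.02+[0,0,.14]))
A=s["pixels"][150:290,60:220];B=t["pixels"][160:300,120:280]
cv2.imwrite("pics/tip.png",cv2.resize(np.hstack([A,B])[:,:,::-1],None,fx=2.5,fy=2.5))
E
```

```text
10.55
12.1917 0.011973954712149761 [ 0.79515068  0.06414936 -1.94486906] [ 0.00021806 -0.00120173  0.00012726]
[102.58771714 211.76874622] [173.1947401  233.64179632]
```

View pics/tip.png

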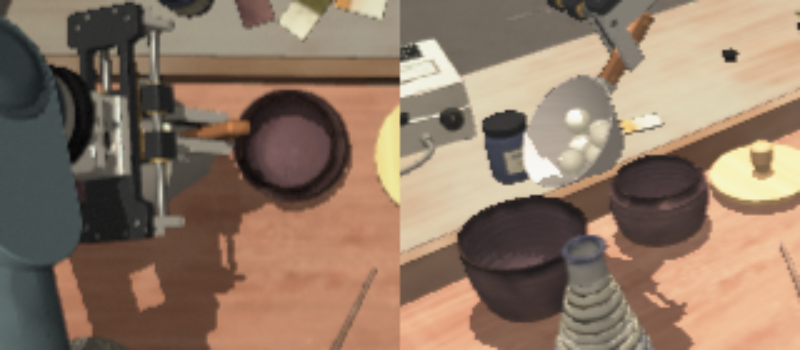

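Side view: the lip is at about (172,233), as predicted (173,234), over the tall bowl with the balls still in. Pour slowly.

Run:
```python
from h import *
for th,z in((52,.124),(58,.116),(63,.115),(68,.115),(73,.115),(77,.117)):
    servo_line(*pour(th,z),rate=.035)
hold(1.0)
o=observe(); print(o["t"],o["gripper_width"],o["ft_force"])
s=snapshot("top");t=snapshot("side")
A=s["pixels"][150:290,60:220];B=t["pixels"][160:300,120:280]
cv2.imwrite("pics/pour.png",cv2.resize(np.hstack([A,B])[:,:,::-1],None,fx=2.5,fy=2.5))
```

```text
16.475 0.01147493568661695 [ 0.1287786  -0.11861835 -2.06914642]
```

View pics/pour.png

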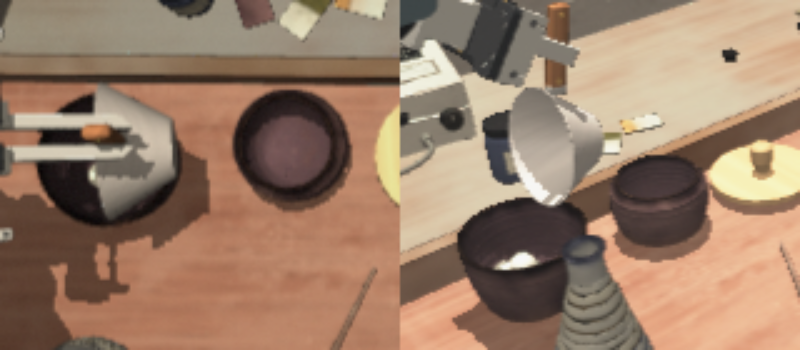

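Run:
```python
from h import *
for th,z in((70,.15),(35,.19),(0,.22)): servo_line(*pour(th,z),rate=.12)
p,e=tool(DIP,YAW,0,A0)
servo_line(p+[0,0,.16],e,rate=.25)
servo_line(p+[0,0,.03],rate=.15); hold(.2)
o=observe(); print(o["t"],o["gripper_width"],o["ft_force"],o["ft_torque"])
s=snapshot("top");t=snapshot("side")
A=s["pixels"][160:280,60:400]
cv2.imwrite("pics/back.png",cv2.resize(A[:,:,::-1],None,fx=2.3,fy=2.3,interpolation=cv2.INTER_CUBIC))
```

```text
21.8917 0.01141035358738225 [ 0.77851301  0.62564908 -1.28898606] [-0.38703978 -0.06969823 -0.01555562]
```

View pics/back.png

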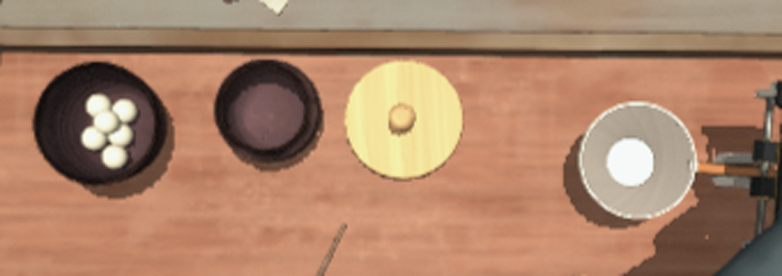

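All six balls are in the tall bowl (top view around (107,213)) and the cup is empty. Set the dipper down and fetch the lid.

Run:
```python
from h import *
p,e=tool(DIP,YAW,0,A0); z=R.from_euler('xyz',e).apply([0,0,1])
f0=observe()["ft_force"][2]
servo_line(p+[0,0,.004],rate=.06)
h=.004
while h>-.003 and observe()["ft_force"][2]-f0<1.5:
    h-=.001; servo_line(p+[0,0,h],rate=.02)
o=observe(); print("contact h",h,o["t"],o["ft_force"]-[0,0,f0])
set_gripper(.04); hold(.1)
servo_line(p+[0,0,h]-.13*z,rate=.15)
L=np.array([.488,.026,0])
for yaw in(np.pi/2,-np.pi/2):
    E=[np.pi,0,yaw]; q=ik(L+[0,0,.15],E); q2=ik(BOWL+[0,0,.25],E); print(yaw,q,q2)
o=observe(); print(o["t"])
s=snapshot("top"); hsv=cv2.cvtColor(s["pixels"],cv2.COLOR_RGB2HSV); H,S,V=[hsv[...,i] for i in range(3)]
c=blob((S<75).astype(np.uint8)*255,(300,190,365,265)); print("dip",plane_circle(s,c,.06))
c=blob((V<75).astype(np.uint8)*255,(148,183,206,240)); print("low",plane_circle(s,c,.077))
c=blob((V<75).astype(np.uint8)*255,(70,183,140,250)); print("tall",plane_circle(s,c,.092))
```

```text
contact h -0.001 23.825 [-1.64638065 -1.0822368   4.98119789]
1.5707963267948966 [-0.17927157 -0.08033933  2.01031267  0.          1.21161932 -0.17927157] [ 4.47613835e-01  7.04996622e-02  1.67165397e+00 -4.44089210e-16
  1.39943902e+00  4.47613835e-01]
-1.5707963267948966 None [ 0.44761384  0.07049966  1.67165397  0.          1.39943902 -2.69397882]
25.575
dip [ 0.4393 -0.2341  0.1282  0.1294]
low [0.4912 0.1712 0.1104 0.1165]
tall [0.4739 0.3495 0.131  0.1439]
```

Run:
```python
from h import *
L=np.array([.488,.026,0]); E=[np.pi,0,np.pi/2]
move_ptp(L+[0,0,.17],E); servo_line(L+[0,0,.028],rate=.12)
set_gripper(0,f_grip=30); hold(.2)
o=observe(); print(o["t"],o["gripper_width"],o["position"],o["ft_force"])
servo_line(L+[0,0,.22],rate=.15)
servo_line(np.r_[.473,.353,.22],rate=.2)
servo_line(np.r_[.473,.353,.150],rate=.15); hold(.2)
o=observe(); print(o["t"],o["gripper_width"],o["ft_force"])
s=snapshot("top");t=snapshot("side")
A=s["pixels"][150:290,60:220];B=t["pixels"][160:300,100:260]
cv2.imwrite("pics/lid.png",cv2.resize(np.hstack([A,B])[:,:,::-1],None,fx=2.5,fy=2.5))
print(proj(t,[.473,.353,.150-.027]),proj(t,[.473,.353,.133]))
```

```text
29.0417 0.02877917582609921 [0.48862333 0.02591863 0.02865134] [-0.30170091  0.10337423  5.85013105]
33.075 0.029066559979177557 [ 0.79857823 -0.28991767 -2.46883401]
[167.19373285 242.33183584] [166.51701276 239.16271183]
```

View pics/lid.png

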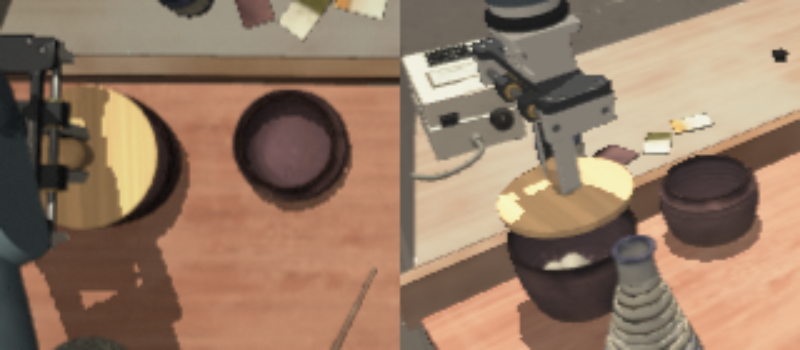

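The lid is level over the tall bowl (side view lid centre about (166.5,239), matching its commanded place). Lower it to contact.

Run:
```python
from h import *
b=np.array([.472,.353,0]); f0=observe()["ft_force"][2]
servo_line(b+[0,0,.118],rate=.05)
z=.118
while z>.104:
    z-=.001; servo_line(b+[0,0,z],rate=.015)
    f=observe()["ft_force"]
    if f[2]-f0>3: break
print(z,f,observe()["t"])
if .107<=z<=.114:
    set_gripper(.06); hold(.3); servo_line(b+[0,0,.22],rate=.15)
    goto_joints([-.3,*observe()["q"][1:]])
s=snapshot("top");t=snapshot("side"); print(observe()["t"])
hsv=cv2.cvtColor(s["pixels"],cv2.COLOR_RGB2HSV);H,S,V=[hsv[...,i] for i in range(3)]
c=blob(((H>15)&(H<35)&(S>70)&(V>130)).astype(np.uint8)*255,(60,170,150,260)); print("lid",plane_circle(s,c,.102))
A=s["pixels"][150:290,60:220];B=t["pixels"][160:300,100:260]
cv2.imwrite("pics/seat.png",cv2.resize(np.hstack([A,B])[:,:,::-1],None,fx=2.5,fy=2.5))
```

```text
0.10999999999999999 [-0.95160744 -1.50176328  5.02678267] 35.9667
39.5083
lid [0.4722 0.3524 0.1368 0.1379]
```

View pics/seat.png

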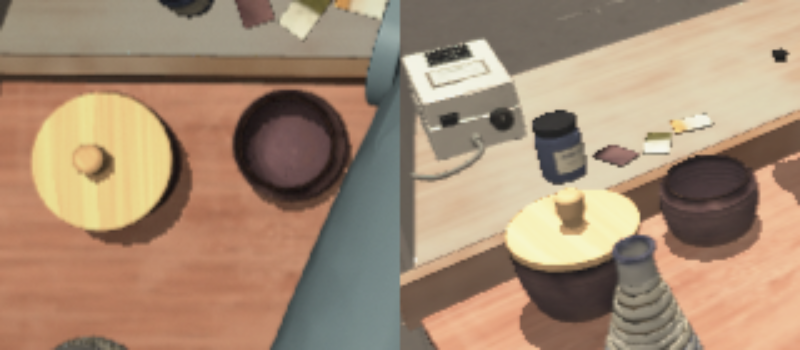

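The lid sits level and centred on the tall bowl (fitted centre (0.472,0.352)), and the low bowl hasn't moved. Hand in.

```bash
python3 -c "
from station import *
print(finish_job())"
```

```text
the job is handed in; nothing more can be done
None
```

I handed the job in at about 39.5 s on the robot's clock: all six balls are in the tall bowl, the empty dipper stands upright back at its starting spot, the lid sits level on the tall bowl's rim, and neither bowl moved measurably.

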